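# Close the loaded incubator chamber and start its gas purge

## Robot

A 6-joint arm with a two-finger parallel gripper is mounted at the origin on the work surface. World frame = base frame: x ahead of the robot, y to its left, z up, the work surface at z = 0. Lengths are in m, angles in degrees, forces in N, time in s.
With the tool pointing down it reaches from about 0.3 to 0.75 m from the base axis. Payload 8.5 kg.
Tool frame: the origin (TCP) lies midway between the tips of the shut fingers; the grasp point (between the pads) lies 19 mm behind it (env.tcp_to_grasp is the z of the grasp point in the tool frame, in m); z points along the fingers, y is the line along which they close (so a half turn about z gives the same grasp; the last joint's range is limited). The gripper opens to 85 mm and grips with 20 to 120 N. Pads are 22 mm wide; open, the fingers measure 114 mm over their backs; the gripper's body (76 mm by 85 mm) begins 54 mm behind the grasp point. The pads swing forward as they close: fully open they stand 13 mm farther back than shut.
Start: joints at [-79.2, 21.807, 74.336, -0, 83.858, -12.336], TCP at [0.216, -0.506, 0.231] pointing down, gripper open.
Joint ranges: [-178.18, 178.18], [-50.72, 133.34], [12.68, 142.11], [-81.47, 261.47], [9.98, 163.14], [-165.26, 165.26]. Speed limits (degrees/s): [136.94, 136.94, 180, 180, 180, 180].

## Interface

Orientations are given as a 3x3 rotation matrix whose columns are the frame's x, y, z axes.
In Python, from rig import env, imaging, job, models gives the robot as it stands. The module is installed in compiled form; this text tells all that it offers.
- The arm moves only by the tool jog_arm, never from a script. Its argument "plan" is text: rows parted by semicolons, each of 7 numbers parted by spaces: the turn, a rotation vector about the tool's x, y, z in degrees, then the shift along the tool's x, y, z in cm, then the closure in counts, from 0 (fully open) to 255 (shut). In form: rx ry rz x y z claw; .... A call has 1 to 10 rows; each row shifts and turns the commanded pose from where the row before left it, along the tool's axes as they then stand; what a row does not reach is not made up. A row lasts 1/12 s, in which the tool goes at most 41.7 mm and 7.16 degrees, less where a joint would pass 70% of its speed; a pose out of reach is approached as far as the arm can. A call with a gripper value outside its range is refused whole. The fingers move at their own pace and stop on an object; "grip_force" is the grip in N (left out, the last holds). Time passes only in rows, so rows that do not move let the fingers close. It gives the time, the measured TCP pose, the force, the opening and the grip force at its end, in the units of the state.
- env.observe(): the state, without advancing time (a new reading comes with each control period).
- imaging.get_image(name): name is "scene" or "top"; returns a dict with "pixels" (384x512x3 uint8, red, green, blue), "depth" (384x512 float32, m along the optical axis (not along the pixel's ray), 0 where there is no reading), "fov_y" (degrees; the focal length in pixels is half the picture's height over the tangent of half this angle, whatever the lens; pixels are square), "cx", "cy" (the principal point, pixels), "world_from_camera" (4x4, takes a point from camera to world coordinates). Camera axes: x right, y down, z forward; pixel columns grow to the right and rows downward; lengths in m; the calibration is good to about 2 mm. A picture is of the moment at which its call begins.
- job.close_job(): hands the job in; it is judged then, once.
Trained networks look in the newest picture that a camera, given by its name, has taken for a name from the list of things; names that differ only in an ending like _2 or _b are one class to them, and where a whole thing is asked for, a point or a joint stands for the part that bears it (a point fixed in the world has none). Each returns a list of dicts, best first, with "confidence" (0 to 1); they miss things now and then, are a little off and sometimes report something else, mostly with a low value. They report only what shows in the picture. A call takes as long as a camera call. They do not tell look-alikes from the thing itself.
- models.outline_of(camera, query): "region" (384x512 bool, what is visible of it) and "bbox" ([centre column, centre row, width, height] in pixels, round what is visible of it).
- models.tip_of(camera, query): "at" ([column, row] in pixels: a listed point, or the origin of a listed thing).
The state is a dict: "time_s": time; "q": joint angles; "qvel": joint speeds; "joint_efforts": joint torques, N m; "position": TCP position; "tool_rot": TCP orientation; "ft_force": force on the tool from outside, world axes, zero at the start; "wrist_torque": the same for the moment, N m; "grip_width": finger opening in m; "gripper_force": force on a finger pad.
Only numpy, scipy, OpenCV 4.12 (cv2) and the standard library are available. Lean on these libraries where they do the work, as an engineer would, in place of code of your own. Each camera call takes 0.05 s, during which the arm holds its last target. There are 200 camera calls.

## Task

A culture dish has just been put back into one of the two chambers of the benchtop incubator. With the fingertips, gently push that chamber's lid down until it is fully shut, without touching the inner side of the lid, then press the purge key in front of that chamber all the way down and let it come back up. The other chamber, which holds only the round steel logger, is airing: leave its lid open and its key alone, and do not disturb the dish or the other things around.

Things in the scene. Friction and masses are not known exactly. Their poses are not given: they have to be found in the camera images.
- incubator: the fixed two-chamber benchtop incubator, a cream box 260 mm deep (its x) x 400 mm wide (its y) x 130 mm high. Origin: centre of its underside, on the table. Its own x points from its front (the side with the keys) to its rear (the hinges), y to its left, z up. Its top deck is 130 mm above the table; two square chambers 118 x 120 mm, 35 mm deep, are sunk in it at y = +95 mm (left) and y = -95 mm (right), centred near x = 0. It does not move
- lid_left (a joint): angle (rad) of the left chamber's lid: 0 = shut, flat on the deck; 1.15 to 1.4 at the start (standing nearly upright); stop at 1.5. Its stiff friction hinge keeps it wherever it is left; a push of about 1 to 4 N square on its free end moves it. The lid is a cream slab 145 mm long from hinge to free edge, 160 mm wide, 24 mm thick with its seal (when shut its outer face is 154 mm above the table)
- lid_left_hinge (a point): point on the left lid's hinge axis, mid-width (on the deck at the incubator's x = +75 mm). The axis is parallel to the incubator's y. The point turns with the lid: its -x points from the hinge to the free edge, its z out of the lid's outer face, which lies 24 mm from the axis along that z
- lid_left_edge (a point): middle of the left lid's free edge, on the outer face (145 mm from the hinge and 24 mm out); axes as the hinge point
- lid_left_seal: the black seal and metal plate (139 x 154 mm, 6 mm thick) that cover the inner face of the left lid, the clean side, which hands keep off. Origin on the hinge axis; axes as the hinge point
- key_left (a joint): travel (m) of the left chamber's purge key: 0 = up, 0.005 = fully down; sprung, about 1.5 N to start and 5 N fully down
- key_left_top (a point): centre of the top of the left purge key: a round grey key 22 mm across that stands 8 mm above the front deck (5 mm above its 32 mm black collar), in front of the left chamber, 33 mm in front of the lid's edge when shut. Pressed straight down
- lid_right (a joint): angle (rad) of the right chamber's lid: 0 = shut, flat on the deck; 1.15 to 1.4 at the start (standing nearly upright); stop at 1.5. Its stiff friction hinge keeps it wherever it is left; a push of about 1 to 4 N square on its free end moves it. The lid is a cream slab 145 mm long from hinge to free edge, 160 mm wide, 24 mm thick with its seal (when shut its outer face is 154 mm above the table)
- lid_right_hinge (a point): point on the right lid's hinge axis, mid-width (on the deck at the incubator's x = +75 mm). The axis is parallel to the incubator's y. The point turns with the lid: its -x points from the hinge to the free edge, its z out of the lid's outer face, which lies 24 mm from the axis along that z
- lid_right_edge (a point): middle of the right lid's free edge, on the outer face (145 mm from the hinge and 24 mm out); axes as the hinge point
- lid_right_seal: the black seal and metal plate (139 x 154 mm, 6 mm thick) that cover the inner face of the right lid, the clean side, which hands keep off. Origin on the hinge axis; axes as the hinge point
- key_right (a joint): travel (m) of the right chamber's purge key: 0 = up, 0.005 = fully down; sprung, about 1.5 N to start and 5 N fully down
- key_right_top (a point): centre of the top of the right purge key: a round grey key 22 mm across that stands 8 mm above the front deck (5 mm above its 32 mm black collar), in front of the right chamber, 33 mm in front of the lid's edge when shut. Pressed straight down
- dish_center (a point): centre (half-way up) of the closed square clear four-well culture dish, 66 x 66 x 15 mm, lying loose on the floor of one of the two chambers, 95 mm above the table; which chamber varies
- logger_center (a point): centre of the steel temperature logger, a loose round disc 32 mm across and 12 mm high, lying on the floor of the other chamber
- timer: round white bench timer, 44 mm across and 16 mm high, on the incubator's front deck midway between the two keys. Loose; not part of the job. Origin at its underside
- vials: white block 22 x 70 x 22 mm with three capped vials, 52 mm high in all, on the incubator's rear deck between the lids. Loose; not part of the job. Origin at its underside
- media_bottle: clear jar 52 mm across, 105 mm high, on the table to the left of the incubator. Loose; not part of the job. Origin at its underside
- dish_stack: stack of four round clear culture dishes, 62 mm across, 58 mm high, on the table to the right of the incubator. Loose; not part of the job. Origin at its underside
- tip_box: grey box of pipette tips with a clear top, 122 x 84 x 65 mm, on the table at the right. Loose; not part of the job. Origin at its underside
- stripper: small hand pipettor lying on the table at the front right, 190 mm long, 18 mm thick. Loose; not part of the job. Origin at its underside
- marker: marker pen lying on the table at the front left, 125 mm long, 11 mm thick. Loose; not part of the job. Origin at its underside
Mind the look-alikes: they are no part of the job. What is shaped like the part that bears dish_center but green, red or yellow is not meant.

How it is judged:
By the outcome, as a careful person would: the job done as asked, in the order asked, and still so for the second after the job is handed in, with the robot touching nothing.
It also fails if it takes over 42 s, if anything falls off the work surface, if the arm or the gripper's body presses on something with over 40 N, if the wrist force passes 120 N, or if a joint passes its speed limit or range.

## Working session

There is one attempt and no reset: what is moved stays moved. The work goes in short steps, Python scripts to look and compute and a tool call to move; the robot and the scene stay as the last step left them, time stands still between calls to the robot, and variables do not carry over. Pictures are saved under pics/ and viewed, at most 10 in all, crops included, and the job is handed in when it is done.

Besides the shell and the picture viewer there is one more tool, called after "Emit:" as a command line: name --argument value ..., lists and objects as JSON in quotes. jog_arm: Moves the arm, as the interface text tells. Its arguments: {"type":"object","properties":{"plan":{"type":"string"},"grip_force":{"type":"number"}},"required":["plan"]}

```bash
mkdir -p pics
cat > h.py <<'E'
import numpy as np, cv2
from rig import env, imaging, job, models
def world(im,u,v,z=None,r=1):
    f=im["pixels"].shape[0]/2/np.tan(np.radians(im["fov_y"]/2)); T=np.array(im["world_from_camera"])
    d=np.array([(u-im["cx"])/f,(v-im["cy"])/f,1.])
    if z is None:
        p=im["depth"][int(round(v))-r:int(round(v))+r+1,int(round(u))-r:int(round(u))+r+1]; k=np.median(p[p>0])
    else: k=(z-T[2,3])/(T[:3,:3]@d)[2]
    return T[:3,:3]@(d*k)+T[:3,3]
E
python3 - <<'E'
from h import *
np.set_printoptions(precision=3,suppress=True)
ims={}
for c in("scene","top"):
    im=imaging.get_image(c); ims[c]=im
    cv2.imwrite(f"pics/{c}0.png",cv2.resize(im["pixels"][:,:,::-1],(768,576)))
    print(c,im["fov_y"],im["world_from_camera"][:3,3])
    for q in("dish_center","logger_center","key_left_top","key_right_top","lid_left_edge","lid_right_edge","lid_left_hinge","lid_right_hinge","timer","vials","incubator"):
        for r in models.tip_of(c,q)[:3]:
            u,v=r["at"]
            try: print(q,round(r["confidence"],2),np.round(r["at"]),world(im,u,v))
            except Exception as e: print(q,r,e)
print(env.observe())
E
```

```text
scene 55.227347673063676 [ 1.128 -0.284  0.857]
dish_center 0.77 [393. 201.] [0.56  0.365 0.014]
dish_center 0.59 [293. 166.] [0.32  0.131 0.015]
dish_center 0.39 [307. 204.] [0.641 0.012 0.219]
logger_center 0.29 [360. 229.] [0.693 0.144 0.13 ]
key_left_top 0.42 [299. 172.] [0.466 0.075 0.141]
key_right_top 0.54 [299. 171.] [0.461 0.078 0.139]
key_right_top 0.41 [232. 182.] [ 0.446 -0.112  0.139]
lid_left_edge 0.98 [327. 179.] [0.629 0.062 0.272]
lid_left_edge 0.2 [250. 235.] [ 0.645 -0.125  0.161]
lid_right_edge 0.58 [244. 186.] [ 0.592 -0.122  0.273]
lid_left_hinge 0.89 [326. 223.] [0.659 0.063 0.148]
lid_right_hinge 0.78 [246. 234.] [ 0.642 -0.135  0.164]
timer 0.54 [264. 178.] [ 0.466 -0.027  0.15 ]
vials 0.95 [287. 241.] [ 0.685 -0.049  0.155]
incubator 0.76 [277. 237.] [ 0.68  -0.075  0.178]
top 49.612541048172204 [ 0.367 -0.042  1.297]
dish_center 0.96 [146. 204.] [0.452 0.274 0.016]
dish_center 0.75 [114. 169.] [0.563 0.373 0.016]
dish_center 0.64 [209. 169.] [0.544 0.07  0.111]
logger_center 0.53 [273. 173.] [ 0.534 -0.114  0.106]
key_left_top 0.42 [209. 196.] [0.465 0.068 
[... 311 characters left out ...]
0.562 -0.26   0.057]
timer 0.69 [241. 199.] [ 0.455 -0.022  0.147]
vials 0.83 [251. 124.] [ 0.668 -0.053  0.146]
incubator 0.62 [245. 168.] [ 0.544 -0.033  0.13 ]
{'time_s': 1.2, 'q': array([-79.2  ,  21.807,  74.335,   0.003,  83.859, -12.336]), 'qvel': array([ 0.044,  0.013, -0.017, -0.047, -0.081,  0.028]), 'joint_efforts': array([  0.   , -44.833, -23.146,  -0.   ,   0.001,   0.   ]), 'position': array([ 0.216, -0.506,  0.231]), 'tool_rot': array([[ 0.92 ,  0.393,  0.   ],
       [ 0.393, -0.92 ,  0.   ],
       [ 0.   , -0.   , -1.   ]]), 'ft_force': array([ 0.9  , -0.574,  0.052]), 'wrist_torque': array([-0.03 , -0.004, -0.006]), 'gripper_force': 0.0, 'grip_width': 0.08537439472992762}
```

Run:
```python
from h import *
im=imaging.get_image("top")
cv2.imwrite("pics/top_crop.png",cv2.resize(im["pixels"][85:235,150:350,::-1],(800,600),interpolation=cv2.INTER_CUBIC))
```

```text
(no output)
```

View pics/scene0.png

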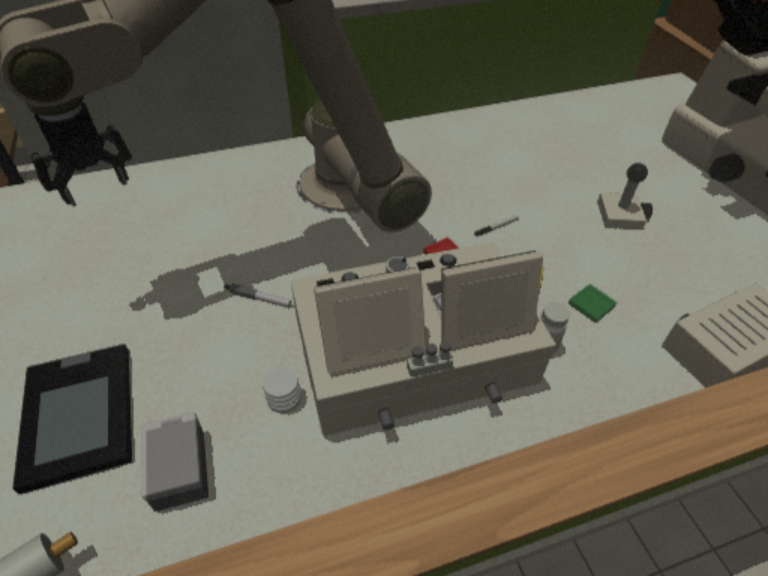

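View pics/top_crop.png

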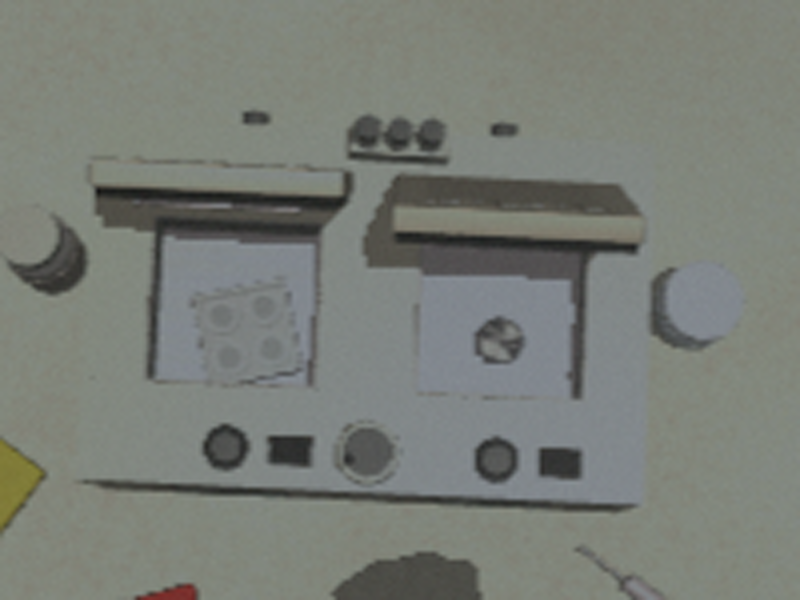

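The clear four-well dish is in the left chamber (crop 245,330) and the logger is in the right one (500,340). The left key is at crop (226,447), the right key at (496,460) and the timer at (365,452). Dish look-alikes: red at scene (440,245), yellow at crop (15,480) and green at scene (592,302). All three lie on the table, so the left lid and left key are the targets.

Run:
```python
from h import *
np.set_printoptions(precision=4,suppress=True)
im=imaging.get_image("top"); s=imaging.get_image("scene")
kl=world(im,206.5,196.75,.138); kr=world(im,274,200,.138)
print("keys",kl,kr,np.linalg.norm(kl-kr))
ey=(kl-kr)/np.linalg.norm(kl-kr); ex=np.array([ey[1],-ey[0],0]); print("ex",ex,np.degrees(np.arctan2(ex[1],ex[0])))
def cloud(i):
    v,u=np.mgrid[0:384,0:512]; d=i["depth"]; m=d>0
    f=192/np.tan(np.radians(i["fov_y"]/2)); T=i["world_from_camera"]
    P=np.stack([(u-i["cx"])/f*d,(v-i["cy"])/f*d,d],-1)[m]
    return P@T[:3,:3].T+T[:3,3]
c=np.vstack([cloud(s),cloud(im)])
for n,k in(("L",kl),("R",kr)):
    q=c-k; X=q@ex; Y=q@ey
    # key to hinge: lid edge(shut) 33 + 145
    m=(abs(Y)<65)&(abs(Y)<.065)&(X>.08)&(X<.2)&(c[:,2]>.165)
    X,Z,Y=X[m],c[m,2],Y[m]
    print(n,m.sum(),"hinge X expected .178; top z",np.percentile(Z,99),"X at top",np.median(X[Z>np.percentile(Z,95)]))
    for z in(.17,.19,.21,.23,.25,.265):
        w=abs(Z-z)<.006; print(z,w.sum(),np.percentile(X[w],[5,50,95]) if w.any() else "")
```

```text
keys [0.4631 0.0744 0.138 ] [ 0.4521 -0.1141  0.138 ] 0.1888989264437811
ex [ 0.9983 -0.0584  0.    ] -3.349019322257583
L 2946 hinge X expected .178; top z 0.27850314453911545 X at top 0.1630258179936956
0.17 189 [0.1905 0.1929 0.195 ]
0.19 213 [0.1854 0.188  0.1902]
0.21 210 [0.1808 0.1829 0.1854]
0.23 229 [0.1755 0.1782 0.1805]
0.25 301 [0.1453 0.1728 0.1755]
0.265 415 [0.1443 0.1673 0.171 ]
R 3653 hinge X expected .178; top z 0.27477444258170736 X at top 0.14425080518837108
0.17 276 [0.1856 0.1886 0.1916]
0.19 297 [0.1782 0.1811 0.1841]
0.21 318 [0.17   0.1731 0.1766]
0.23 322 [0.1619 0.165  0.168 ]
0.25 381 [0.1511 0.1567 0.16  ]
0.265 734 [0.1273 0.1447 0.1527]
```

Left lid geometry checks out: the hinge is 178 mm behind the key as expected, and the lid angle is about 76°. First I lift, align and shut the fingers. Then I travel to a point behind the left lid.

Emit:
jog_arm --plan "0 0 6.6 0 0 -3.2 255;0 0 6.6 0 0 -3.2 255;0 0 6.6 0 0 -3.2 255;0 0 6.7 0 0 -3.2 255;0 0 0 1.95 -2.7 0 255;0 0 0 1.95 -2.7 0 255;0 0 0 1.95 -2.7 0 255;0 0 0 1.95 -2.7 0 255;0 0 0 1.95 -2.7 0 255;0 0 0 1.95 -2.7 0 255" --grip_force 20

```text
time_s: 2.18
position: [0.3431, -0.3495, 0.3595]
tool_rot: [[0.998, -0.059, 0.0], [-0.059, -0.998, -0.0], [0.0, 0.0, -1.0]]
ft_force: [0.3, -1.5, 0.9]
grip_width: 0.0
gripper_force: 0.0
```

Emit:
jog_arm --plan "0 0 0 1.95 -2.7 0 255;0 0 0 1.95 -2.7 0 255;0 0 0 1.95 -2.7 0 255;0 0 0 1.95 -2.7 0 255;0 0 0 1.95 -2.7 0 255;0 0 0 1.95 -2.7 0 255;0 0 0 1.95 -2.7 0 255;0 0 0 1.95 -2.7 0 255;0 0 0 1.95 -2.7 0 255;0 0 0 1.95 -2.7 0 255"

```text
time_s: 3.02
position: [0.5537, -0.0912, 0.3594]
tool_rot: [[0.998, -0.059, 0.0], [-0.059, -0.998, -0.0], [0.0, 0.0, -1.0]]
ft_force: [0.8, -1.1, 0.4]
grip_width: -0.0001
gripper_force: 0.0
```

Emit:
jog_arm --plan "0 0 0 1.92 -2.67 0 255;0 0 0 1.92 -2.67 0 255;0 0 0 1.92 -2.67 0 255;0 0 0 1.92 -2.67 0 255;0 0 0 1.92 -2.67 0 255;0 0 0 1.92 -2.67 0 255;0 0 0 0 0 0 255;0 0 0 0 0 0 255"

```text
time_s: 3.68
position: [0.6779, 0.0615, 0.3579]
tool_rot: [[0.998, -0.057, -0.002], [-0.057, -0.998, 0.0], [-0.002, 0.0, -1.0]]
ft_force: [0.3, 0.5, 1.0]
grip_width: 0.0004
gripper_force: 0.0
```

Run:
```python
from h import *
a=imaging.get_image("scene")["pixels"][100:300,150:420,::-1]
cv2.imwrite("pics/b1.png",cv2.resize(a,(800,592),interpolation=cv2.INTER_CUBIC))
o=env.observe(); p=o["position"]-np.array([.4631,.0744,0]); print(p@[.9983,-.0584,0],p@[.0584,.9983,0],p[2],o["q"])
```

```text
0.21475272718180077 -0.0013960681449793188 0.35876203952769203 [-4.84260736e+00  3.49041608e+01  3.15552922e+01 -1.58545094e-02
  1.13583793e+02  8.84803202e+01]
```

View pics/b1.png

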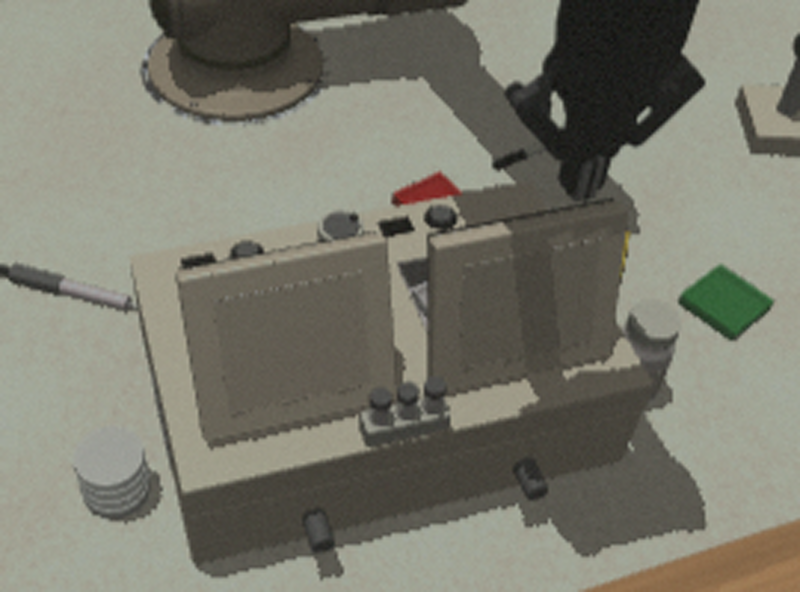

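The fingers are above and behind the left lid, at crop (585,185), with clear space below them. Next I descend behind the lid.

Emit:
jog_arm --plan "0 0 0 0 0 2.7 255;0 0 0 0 0 2.7 255;0 0 0 0 0 2.7 255;0 0 0 0 0 2.7 255;0 0 0 0 0 0 255;0 0 0 0 0 0 255"

```text
time_s: 4.23
position: [0.6767, 0.0593, 0.2517]
tool_rot: [[0.998, -0.06, -0.001], [-0.06, -0.998, -0.0], [-0.001, 0.0, -1.0]]
ft_force: [0.1, -0.5, 0.5]
grip_width: 0.0
gripper_force: 0.0
```

Run:
```python
import numpy as np
H,r,h=.178,.122,.024
px=None
for d in range(76,-1,-4):
    t=np.radians(d); X=H-r*np.cos(t)+h*np.sin(t)+.011; z=.13+r*np.sin(t)+h*np.cos(t)
    if px: print(d,"X %.4f z %.4f  dx %.2f ddown %.2f cm"%(X,z,(X-px)*100,(pz-z)*100))
    else: print(d,X,z)
    px,pz=X,z
```

```text
76 0.18277262616746445 0.2541822041000636
72 X 0.1741 z 0.2534  dx -0.86 ddown 0.07 cm
68 X 0.1656 z 0.2521  dx -0.86 ddown 0.13 cm
64 X 0.1571 z 0.2502  dx -0.85 ddown 0.19 cm
60 X 0.1488 z 0.2477  dx -0.83 ddown 0.25 cm
56 X 0.1407 z 0.2446  dx -0.81 ddown 0.31 cm
52 X 0.1328 z 0.2409  dx -0.79 ddown 0.37 cm
48 X 0.1252 z 0.2367  dx -0.76 ddown 0.42 cm
44 X 0.1179 z 0.2320  dx -0.73 ddown 0.47 cm
40 X 0.1110 z 0.2268  dx -0.69 ddown 0.52 cm
36 X 0.1044 z 0.2211  dx -0.66 ddown 0.57 cm
32 X 0.0983 z 0.2150  dx -0.62 ddown 0.61 cm
28 X 0.0925 z 0.2085  dx -0.57 ddown 0.65 cm
24 X 0.0873 z 0.2015  dx -0.52 ddown 0.69 cm
20 X 0.0826 z 0.1943  dx -0.47 ddown 0.73 cm
16 X 0.0783 z 0.1867  dx -0.42 ddown 0.76 cm
12 X 0.0747 z 0.1788  dx -0.37 ddown 0.79 cm
8 X 0.0715 z 0.1707  dx -0.31 ddown 0.81 cm
4 X 0.0690 z 0.1625  dx -0.26 ddown 0.83 cm
0 X 0.0670 z 0.1540  dx -0.20 ddown 0.85 cm
```

Emit:
jog_arm --plan "0 0 0 -0.6 0 0 255;0 0 0 -0.6 0 0 255;0 0 0 -0.6 0 0 255;0 0 0 -0.5 0 0 255;0 0 0 -0.45 0 0 255;0 0 0 -0.43 0 0 255;0 0 0 -0.43 0 0 255;0 0 0 -0.43 0 0 255;0 0 0 -0.43 0 0 255;0 0 0 -0.43 0 0.05 255"

```text
time_s: 5.07
position: [0.6282, 0.0632, 0.2508]
tool_rot: [[0.998, -0.059, 0.0], [-0.059, -0.998, -0.0], [0.0, 0.0, -1.0]]
ft_force: [3.3, -0.4, -0.9]
grip_width: 0.0001
gripper_force: 1.1
```

Emit:
jog_arm --plan "0 0 0 -0.43 0 0.06 255;0 0 0 -0.43 0 0.08 255;0 0 0 -0.42 0 0.12 255;0 0 0 -0.42 0 0.12 255;0 0 0 -0.41 0 0.15 255;0 0 0 -0.41 0 0.16 255;0 0 0 -0.4 0 0.18 255;0 0 0 -0.4 0 0.19 255;0 0 0 -0.38 0 0.21 255;0 0 0 -0.38 0 0.21 255"

```text
time_s: 5.9
position: [0.5872, 0.0656, 0.2359]
tool_rot: [[0.998, -0.059, -0.0], [-0.059, -0.998, -0.0], [-0.0, 0.0, -1.0]]
ft_force: [2.9, -1.2, 0.8]
grip_width: 0.0001
gripper_force: 0.8
```

Emit:
jog_arm --plan "0 0 0 -0.37 0 0.23 255;0 0 0 -0.36 0 0.24 255;0 0 0 -0.35 0 0.26 255;0 0 0 -0.34 0 0.26 255;0 0 0 -0.33 0 0.28 255;0 0 0 -0.33 0 0.29 255;0 0 0 -0.31 0 0.3 255;0 0 0 -0.31 0 0.31 255;0 0 0 -0.29 0 0.32 255;0 0 0 -0.28 0 0.33 255"

```text
time_s: 6.73
position: [0.5546, 0.0676, 0.2075]
tool_rot: [[0.998, -0.059, -0.0], [-0.059, -0.998, 0.0], [-0.0, -0.0, -1.0]]
ft_force: [1.2, -0.6, 1.6]
grip_width: -0.0003
gripper_force: 0.6
```

Run:
```python
from h import *
a=imaging.get_image("scene")["pixels"][100:300,150:420,::-1]
cv2.imwrite("pics/b2.png",cv2.resize(a,(800,592),interpolation=cv2.INTER_CUBIC))
o=env.observe(); p=o["position"]-np.array([.4631,.0744,0]); print(p@[.9983,-.0584,0],p@[.0584,.9983,0],p[2],o["ft_force"])
```

```text
0.09119440848841699 -0.0013708225470285967 0.20681292547785196 [ 0.93138679 -0.41535023  0.4481087 ]
```

View pics/b2.png

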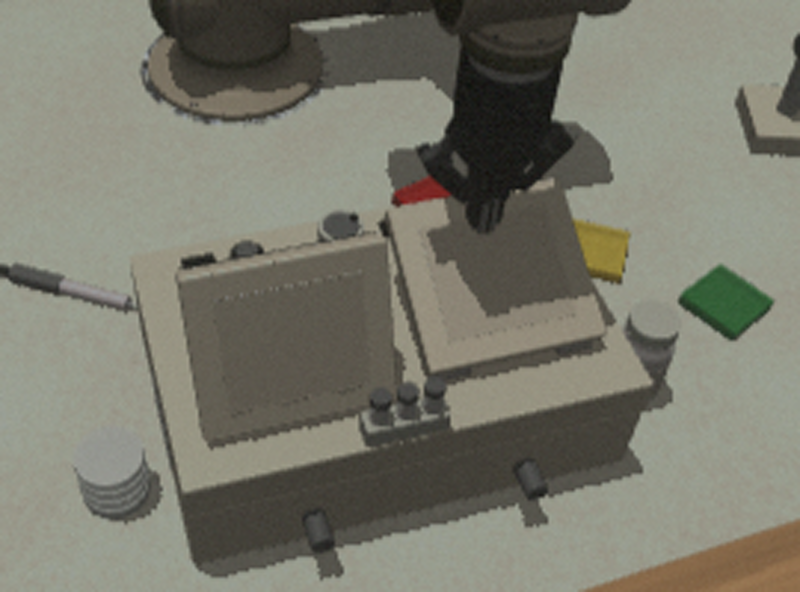

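The lid is following the fingers: it is about 28° open, with the tips on its outer face near the free edge at crop (487,215). I keep pushing it down.

Emit:
jog_arm --plan "0 0 0 -0.26 0 0.34 255;0 0 0 -0.26 0 0.35 255;0 0 0 -0.24 0 0.36 255;0 0 0 -0.23 0 0.37 255;0 0 0 -0.21 0 0.38 255;0 0 0 -0.21 0 0.38 255;0 0 0 -0.19 0 0.39 255;0 0 0 -0.18 0 0.4 255;0 0 0 -0.16 0 0.4 255;0 0 0 -0.15 0 0.41 255"

```text
time_s: 7.62
position: [0.5339, 0.0688, 0.1696]
tool_rot: [[0.998, -0.059, -0.0], [-0.059, -0.998, 0.0], [-0.0, -0.0, -1.0]]
ft_force: [0.7, 0.3, 0.9]
grip_width: -0.0001
gripper_force: 0.4
```

Emit:
jog_arm --plan "0 0 0 -0.13 0 0.41 255;0 0 0 -0.13 0 0.4 255;0 0 0 -0.1 0 0.4 255;0 0 0 -0.1 0 0.35 255;0 0 0 0 0 0 255"

```text
time_s: 8.03
position: [0.5297, 0.069, 0.1546]
tool_rot: [[0.998, -0.059, 0.001], [-0.059, -0.998, -0.0], [0.001, 0.0, -1.0]]
ft_force: [-0.5, 0.2, 0.2]
grip_width: 0.0001
gripper_force: 0.0
```

Emit:
jog_arm --plan "0 0 0 0 0 0.1 255;0 0 0 0 0 0.05 255;0 0 0 0 0 0 255"

```text
time_s: 8.28
position: [0.5297, 0.069, 0.1544]
tool_rot: [[0.998, -0.059, 0.002], [-0.059, -0.998, -0.0], [0.002, 0.0, -1.0]]
ft_force: [-5.4, 0.3, 15.2]
grip_width: 0.0
gripper_force: 7.5
```

The lid is on its stop (15 N at z = 0.154). I lift and move over the left key.

Emit:
jog_arm --plan "0 0 0 0 0 -1 255;0 0 0 0 0 -2 255;0 0 0 -1.5 0 -1 255;0 0 0 -2 -0.15 0 255;0 0 0 -2 0 0 255;0 0 0 -1.2 0 0 255;0 0 0 0 0 0 255;0 0 0 0 0 0 255"

```text
time_s: 8.95
position: [0.4629, 0.0744, 0.1931]
tool_rot: [[0.998, -0.059, 0.001], [-0.059, -0.998, -0.0], [0.001, 0.0, -1.0]]
ft_force: [0.4, -0.7, 0.0]
grip_width: 0.0002
gripper_force: 0.0
```

Run:
```python
from h import *
np.set_printoptions(precision=4,suppress=True)
a=imaging.get_image("scene")
cv2.imwrite("pics/b3.png",cv2.resize(a["pixels"][130:250,210:370,::-1],(800,600),interpolation=cv2.INTER_CUBIC))
ex=np.array([.9983,-.0584,0]);ey=np.array([.0584,.9983,0]);k=np.array([.4631,.0744,0])
v,u=np.mgrid[0:384,0:512];d=a["depth"];f=192/np.tan(np.radians(a["fov_y"]/2));T=a["world_from_camera"]
P=np.stack([(u-a["cx"])/f*d,(v-a["cy"])/f*d,d],-1)[d>0]@T[:3,:3].T+T[:3,3]-k
X,Y=P@ex,P@ey; m=(abs(Y)<.06)&(X>.045)&(X<.17)&(P[:,2]<.175)&(P[:,2]>.145)
A=np.c_[X[m],Y[m],np.ones(m.sum())]; print(m.sum(),np.linalg.lstsq(A,P[m,2],rcond=None)[0],np.median(P[m,2]))
o=env.observe(); p=o["position"]-k; print(p@ex,p@ey,p[2],o["ft_force"])
```

```text
1647 [-0.0028  0.0011  0.1569] 0.15656882247094417
0.00030848489529256614 -1.6447563478232712e-05 0.19297961366178262 [ 0.5751 -0.4113  0.0112]
```

View pics/b3.png

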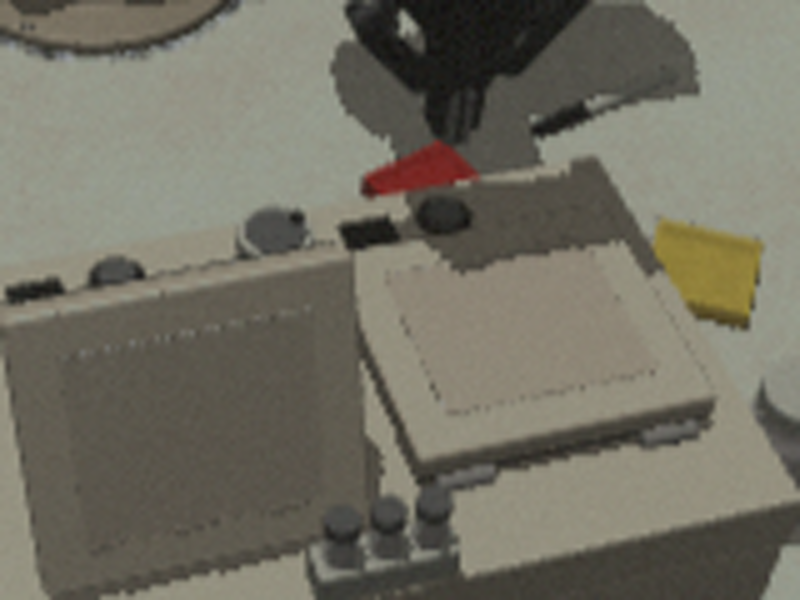

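The lid is flat and shut, the right lid still stands open, and the tips are over the left key at crop (440,213). Now I press it.

Emit:
jog_arm --plan "0 0 0 0 0 2 255;0 0 0 0 0 2 255;0 0 0 0 0 1.2 255;0 0 0 0 0 0.2 255;0 0 0 0 0 0.2 255;0 0 0 0 0 0.2 255;0 0 0 0 0 0.1 255;0 0 0 0 0 0 255"

```text
time_s: 9.67
position: [0.4633, 0.0744, 0.1345]
tool_rot: [[0.998, -0.059, 0.002], [-0.059, -0.998, -0.0], [0.002, 0.0, -1.0]]
ft_force: [-0.8, -0.5, 2.7]
grip_width: 0.0002
gripper_force: 1.8
```

Emit:
jog_arm --plan "0 0 0 0 0 0.1 255;0 0 0 0 0 0.1 255;0 0 0 0 0 0.05 255;0 0 0 0 0 0 255"

```text
time_s: 10.0
position: [0.4634, 0.0744, 0.133]
tool_rot: [[0.998, -0.059, 0.003], [-0.059, -0.998, -0.001], [0.003, 0.0, -1.0]]
ft_force: [-4.6, -1.6, 16.8]
grip_width: 0.0001
gripper_force: 8.5
```

The key has bottomed out (16.8 N at z = 0.133, which is its full 5 mm of travel). I release it and retreat.

Emit:
jog_arm --plan "0 0 0 0 0 -0.5 255;0 0 0 0 0 -1 255;0 0 0 0 0 -2.5 255;0 0 0 0 0 -3 255;0 0 0 0 0 -3 255;0 0 0 -3 0 -2 255;0 0 0 -3 0 0 255;0 0 0 -3 0 0 255;0 0 0 0 0 0 255;0 0 0 0 0 0 255"

```text
time_s: 10.83
position: [0.3722, 0.0799, 0.2518]
tool_rot: [[0.998, -0.058, 0.001], [-0.058, -0.998, 0.0], [0.001, -0.0, -1.0]]
ft_force: [-0.1, -0.8, -0.2]
grip_width: 0.0001
gripper_force: 0.0
```

Run:
```python
from h import *
np.set_printoptions(precision=4,suppress=True)
a=imaging.get_image("scene")
cv2.imwrite("pics/b4.png",cv2.resize(a["pixels"][130:250,210:370,::-1],(800,600),interpolation=cv2.INTER_CUBIC))
for u,v in((298,172),(298.5,171.5),(233,184)): print(world(a,u,v,r=0))
print(env.observe()["ft_force"],env.observe()["position"])
```

```text
[0.4664 0.0735 0.1406]
[0.4659 0.0751 0.1416]
[ 0.4566 -0.1134  0.1426]
[-0.0438 -0.2308  0.4538] [0.3732 0.0798 0.2517]
```

View pics/b4.png

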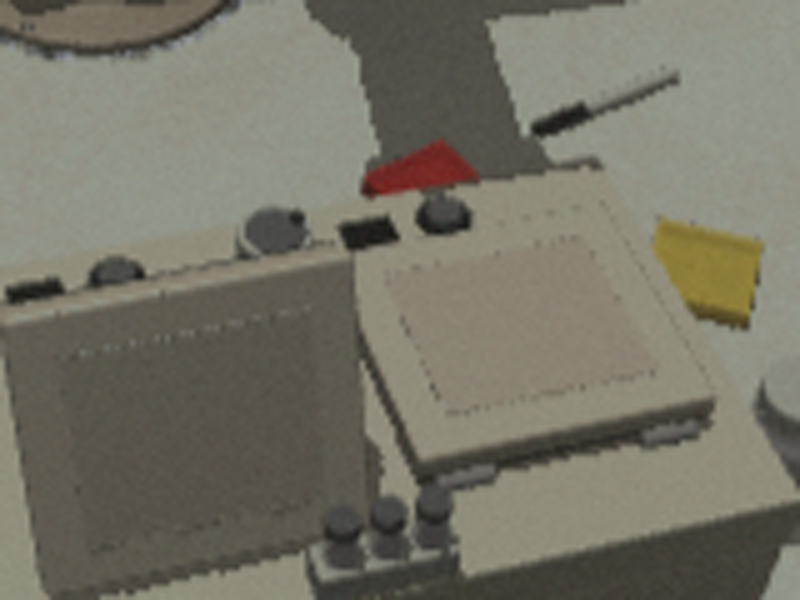

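The left lid is shut and the left key is back up at crop (443,213). The right lid is still open, and the timer and vials have not moved.

```bash
python3 -c "
from h import *
print(job.close_job())"
```

```text
the job is handed in; nothing more can be done
None
```

I shut the left lid (the chamber with the dish), pressed its purge key fully down, and let it come back up. The right lid stayed open and its key untouched, and I handed the job in at about 11 s.

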